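Hang the lipped bin in the slot of the louvered rail

ROBOT

A 6-joint arm with a two-finger parallel gripper is mounted at the origin on a cart in front of the work surface, level with it; the furniture and walls round the work are solid. World frame = base frame: x ahead of the robot, y to its left, z up, the work surface at z = 0. Lengths are in m, angles in degrees, forces in N, time in s.
With the tool pointing down it reaches from about 0.4 to 0.825 m from the base axis. Payload 7 kg.
Tool frame: the origin (TCP) lies between the finger pads; the fingertips stand 17 mm ahead of it and the grasp point (between the pads) lies 2 mm behind it; x points along the fingers, y is the direction in which the jaws open and shut, and the axes are right-handed (so a half turn about x gives the same grasp; the last joint's range is limited). The gripper opens to 88 mm and grips with 3 to 60 N. Pads are 19 mm wide; open, the fingers measure 130 mm over their backs; the gripper's body (78 mm by 193 mm) begins 47 mm behind the grasp point.
Start: joints at [-53.222, 20.546, 0.682, 0, -70.136, -16.507], TCP at [0.234, -0.633, 0.219] pointing down, gripper open.
Joint ranges: [-176.03, 176.03], [-82.01, 121.73], [-58.28, 71.71], [-173.87, 95.51], [-174.79, -0.11], [-173.66, 173.66]. Speed limits (degrees/s): [136.94, 136.94, 172.46, 180, 180, 180].

INTERFACE

Orientations are given as [roll, pitch, yaw] about the fixed x, y, z axes, in that order (R = Rz(yaw) Ry(pitch) Rx(roll)).
In Python, from plant import r gives the robot as it stands.
- The arm moves only by the shell command python3 -m jog 'ROWS' [FORCE]. ROWS is a JSON object of lists of equal length, an entry for each row: "fingers": the opening, from 0 (shut) to 1 (fully open); "dp": the shift along the tool's x, y, z in mm, a list of three; "twist": the turn about the tool's x in degrees. In form: {"fingers": [fingers, ...], "dp": [[dx, dy, dz], ...], "twist": [twist, ...]}. A call has exactly 5 rows; each row is the pose to reach, as a shift and turn from the pose measured when the call began, along the tool's axes at that moment; what a row does not reach only later rows make up. A row lasts 1/10 s, in which the tool goes at most 50 mm and 8.59 degrees, less where a joint would pass 70% of its speed; a pose out of reach is approached as far as the arm can. A call with a gripper value outside its range is refused whole. The fingers move at their own pace and stop on an object; FORCE is the grip in N (left out, the last holds). Time passes only in rows, so rows that repeat a pose let the fingers close, or fill a call up. It gives the time, the measured TCP pose, the force and the opening at its end, in the units of the state.
- r.get_state(): the state, without advancing time (a new reading comes with each control period).
- r.capture(name): name is "scene" or "top"; returns a dict with "frame" (480x640x3 uint8, red, green, blue), "intrinsics" (3x3 intrinsics, pixels), "D" ([k1, k2, p1, p2, k3] as OpenCV has them; the pictures are not rectified), "pose" (4x4, takes a point from camera to world coordinates). Camera axes: x right, y down, z forward; pixel columns grow to the right and rows downward; lengths in m; the calibration is good to about 2 mm. A picture is of the moment at which its call begins. There is no depth.
- r.close_job(): hands the job in, once; it reports no verdict.
The state is a dict: "time_s": time; "joints": joint angles; "qd": joint speeds; "joint_torque": joint torques, N m; "tcp_pos": TCP position; "eef_rot": TCP orientation; "contact_force": force on the tool from outside, world axes, zero at the start; "moment": the same for the moment, N m; "gripper_width": finger opening in m.
Only numpy, scipy, OpenCV 4.12 (cv2) and the standard library are available. Lean on these libraries where they do the work, as an engineer would, in place of code of your own. Each camera call takes 0.05 s, during which the arm holds its last target. There are 200 camera calls.

TASK

Hang the small grey bin on the upper rail of the louvered panel: lift it over, let the hooked lip catch behind the rail, and feel along for the slot so that the rib under the lip drops in and the lip sits fully home on the rail. Do it gently, without forcing the bin against the panel, then let go and leave the bin hanging; do not disturb the other things on the worktop.

Things in the scene. Friction and masses are not known exactly. Their poses are not given: they have to be found in the camera images.
- bin_center (a point): Centre, half-way up, of the loose open grey plastic bin (0.15 to 0.3 kg) standing on the worktop: tray 90 mm deep (x), 56 mm wide (y), 70 mm high, walls 3 mm. x points from its front to its back, where the lip is; z up. The flat outer side walls, 56 mm apart, are good to grip from above.
- bin_lip (a point): Underside of the bin's lip, mid-width: 50 mm behind (+x) and 31 mm above bin_center, same axes. The lip, as wide as the tray and 4 mm thick, runs 14 mm back from the top of the back wall and turns down in a 4 mm flange, bent a little back at its lower edge, 32 mm below the bin's top. Gap between back wall and flange: 10 mm, this point in its middle.
- bin: The whole bin; origin at the centre of its underside, 35 mm below bin_center, same axes. A rib, 10 mm wide with half-round lower edge, fills the lip's gap in the middle of its width and hangs 12 mm below the lip's underside: on the rail's plain edge it holds the lip 12 mm too high, with the flange still hooked about 14 mm behind the rail.
- rail_top (a point): Top edge of the panel's upper rail (140 mm above the worktop), at the middle of the panel's width and of the rail's thickness. x points away from the robot into the panel, y left along the rail. With the bin fully home bin_lip is at this height; the released bin leans front-down by up to 5 degrees.
- panel: Fixed grey sheet-metal stand, 340 mm wide, 160 mm high; origin on the worktop below rail_top, same axes. Upper rail: aluminium strip 6 mm thick, 230 mm long, 17 mm free behind it. One slot in its top edge, 14 mm wide, 20 mm deep, its centre up to 45 mm left or right of the panel's middle, unmeasured, fixed during a run. Below, a round bar (front 4 mm ahead of the origin) for the bin's back to rest on; plain louver unused.
- spice_jar: Spice jar with a green lid, 46 mm across, 106 mm high, standing; origin under its centre. Leave alone.
- tin: Food tin, 57 mm across, 72 mm high, standing; origin under its centre. Leave alone.
- mill: Wooden pepper mill, 58 mm across, 165 mm high, standing; origin under its centre. Leave alone.

How it is judged (in metres and radians):
On the way, in this order (a step that is already met when the one before it is completed fails the run):
1. the bin's lip is over the rail with its flange hooked behind it, the rib not yet home (lip 6 to 20 mm above the rail's edge) (x of bin_lip in the frame of rail_top between -0.006 and 0.006 m and y of bin_lip in the frame of rail_top between -0.08 and 0.08 m and z of bin_lip in the frame of rail_top between 0.006 and 0.02 m), for 0.05 s.
2. the lip has gone down onto the rail's edge, the rib in the slot (within 4 mm in height) (x of bin_lip in the frame of rail_top between -0.006 and 0.006 m and y of bin_lip in the frame of rail_top between -0.055 and 0.055 m and z of bin_lip in the frame of rail_top between -0.004 and 0.004 m), for 0.1 s.
At the end, for the whole second after the job is handed in: The bin hangs at rest, let go: rib in the slot, lip within 4 mm of the rail edge in height and 6 mm of its mid-plane, within 55 mm of the panel's middle along the rail; bin within 0.2 rad of upright and 0.15 rad of square to the rail (all of step 2 and angle between bin's own z axis and vertical below 0.2 rad and angle between the y axis of bin and the y axis of panel, either way round below 0.15 rad and linear speed of bin below 0.02 m/s); the robot touches nothing.
It fails at once if the held bin is pressed against the panel or rail with more than 25 N, or the freed bin falls onto it with more than 80 N (contact force between bin and panel above 80 N or (contact force between bin and panel above 25 N and contact force between the fingers and bin above 3 N)).
It fails at once if the robot pushes the panel itself with more than 15 N (contact force between any of the fingers, the arm and panel above 15 N).
It fails at once if the spice jar, tin or mill is moved by more than 20 mm (distance of any of spice_jar, tin, mill from where it was at the start of the episode above 0.02 m).
It also fails if it takes over 64 s, if anything falls off the work surface, if the arm or the gripper's body presses on something with over 40 N, if the wrist force passes 120 N, or if a joint passes its speed limit or range.

## Working session

There is one attempt and no reset: what is moved stays moved. The work goes in short steps, Python scripts to look and compute and a shell command to move; the robot and the scene stay as the last step left them, time stands still between calls to the robot, and variables do not carry over. Pictures are saved under pics/ and viewed, on a budget of 10 in all, crops included, one or two more only if the job needs it, and the job is handed in when it is done.

```bash
ls; mkdir -p pics
python3 - <<'E'
from plant import r
import cv2,numpy as np
np.set_printoptions(precision=4,suppress=True)
for n in("scene","top"):
    c=r.capture(n); cv2.imwrite(f"pics/{n}0.png",c["frame"][:,:,::-1]); print(n,c["intrinsics"],c["D"],c["pose"])
print(r.get_state())
E
```

```text
pics
scene [[439.0267   0.     326.9743]
 [  0.     439.0267 239.2127]
 [  0.       0.       1.    ]] [-0.0292  0.      0.      0.      0.    ] [[-0.362  -0.8005  0.4778 -0.0502]
 [-0.9322  0.3071 -0.1917  0.3184]
 [ 0.0067 -0.5147 -0.8573  1.2523]
 [ 0.      0.      0.      1.    ]]
top [[517.7258   0.     313.1851]
 [  0.     517.7258 241.1052]
 [  0.       0.       1.    ]] [-0.089  0.     0.     0.     0.   ] [[ 0.0103 -0.9798  0.1995  0.3141]
 [-0.9999 -0.0107 -0.0009  0.0299]
 [ 0.003  -0.1995 -0.9799  1.5195]
 [ 0.      0.      0.      1.    ]]
{'time_s': 0.1, 'joints': array([-53.2222,  20.5875,   0.6391,  -0.0177, -70.1356, -16.5051]), 'qd': array([ 0.0058, -0.1066,  0.0814,  0.1314,  0.0058, -0.1424]), 'joint_torque': array([ -0.0013, -58.4164,  29.375 ,   7.0155,   0.0101,  -0.0001]), 'tcp_pos': array([ 0.2337, -0.6328,  0.2179]), 'eef_rot': array([ 95.3102,  89.9144, 115.5769]), 'contact_force': array([ 0.0391, -0.209 , -0.1255]), 'moment': array([-0.0223, -0.017 ,  0.0176]), 'gripper_width': 0.08729309997078909}
```

View pics/scene0.png

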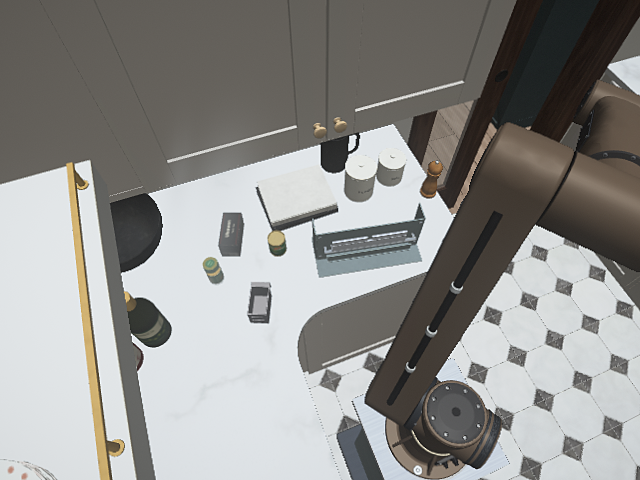

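View pics/top0.png

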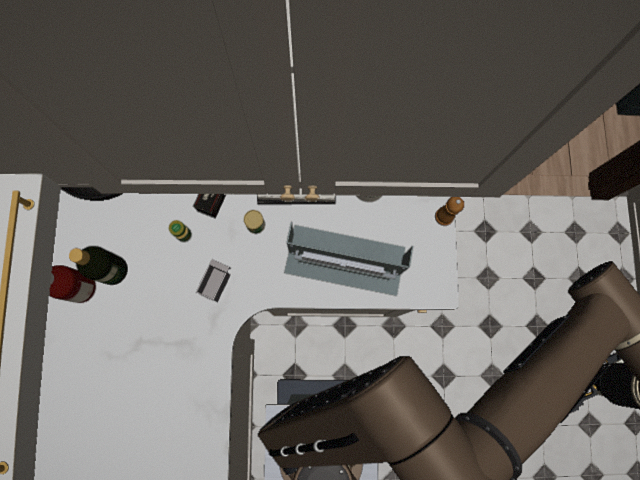

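The scene view shows the bin at about (260,302), tin (277,241), jar (213,268) and panel (313–423, 210–265). In the top view the bin is at about (213,281) and the panel at (285–412, 225–295). Next I'll enlarge both for corner picking.

```bash
cat > h.py <<'E'
import cv2,numpy as np
from plant import r
np.set_printoptions(precision=4,suppress=True)
def ray(c,px):
    u=cv2.undistortPoints(np.array([[px]],float),c["intrinsics"],np.array(c["D"],float))[0,0]
    d=c["pose"][:3,:3]@[u[0],u[1],1]; return c["pose"][:3,3],d
def onz(c,px,z):
    o,d=ray(c,px); return o+d*(z-o[2])/d[2]
def proj(c,P):
    T=np.linalg.inv(c["pose"]); rv,_=cv2.Rodrigues(T[:3,:3])
    return cv2.projectPoints(np.array(P,float).reshape(-1,3),rv,T[:3,3],c["intrinsics"],np.array(c["D"],float))[0].reshape(-1,2)
def crop(c,x,y,w,h,s):
    return cv2.resize(c["frame"][y:y+h,x:x+w,::-1],None,fx=s,fy=s,interpolation=cv2.INTER_CUBIC)
E
python3 - <<'E'
from h import *
t=r.capture("top");s=r.capture("scene")
a=crop(t,280,215,140,85,5)   # 700x425
cv2.imwrite("pics/c1.png",np.vstack([a,np.hstack([crop(t,190,250,50,58,3),crop(s,235,275,50,58,3),np.zeros((174,400,3),np.uint8)])]))
b=crop(s,305,195,128,85,6); cv2.imwrite("pics/c2.png",b)
cv2.imwrite("pics/c3.png",np.hstack([crop(t,190,255,48,50,8),crop(s,240,275,48,50,8)]))
E
```

```text
(no output)
```

View pics/c1.png

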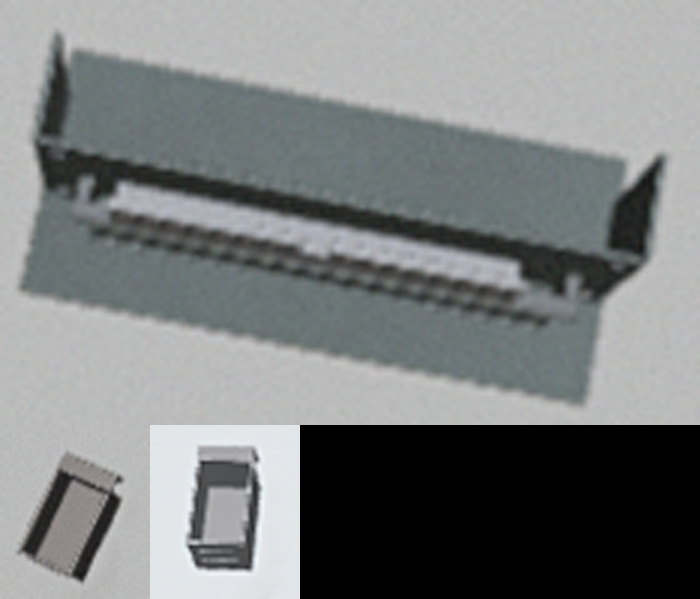

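View pics/c3.png

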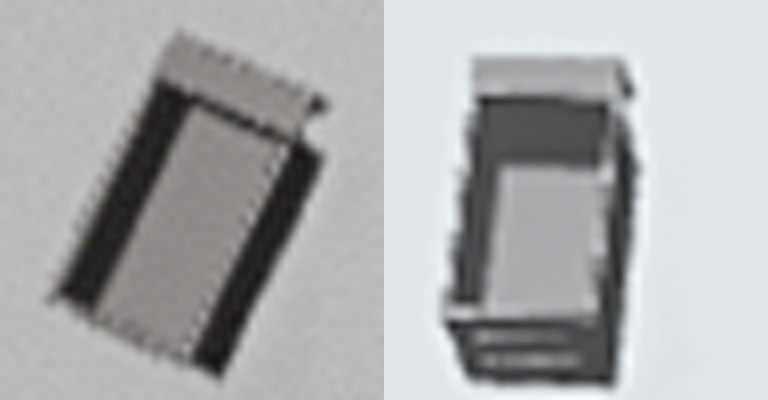

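View pics/c2.png

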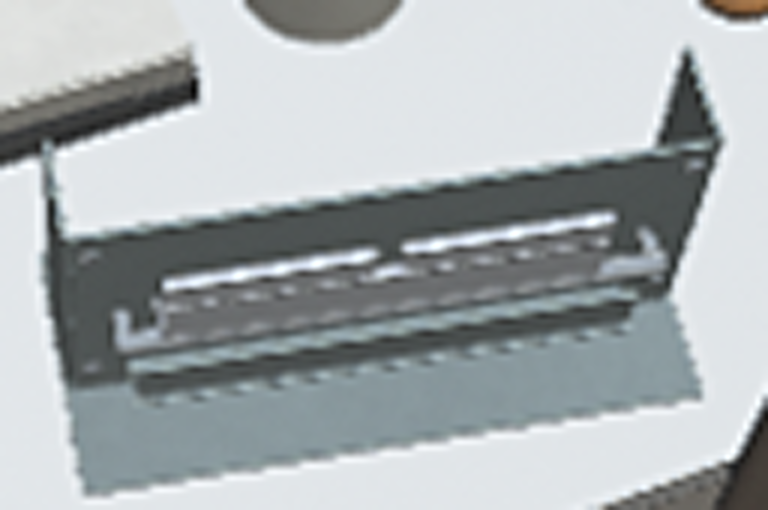

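The scene crop shows the rail's top edge as a bright strip from (163,285) to (617,217), with the slot gap at about x=390. The bin's lip is its far (+x) edge.

Run:
```python
from h import *
t=r.capture("top");s=r.capture("scene")
f=lambda x,y,k,p:((p[0]+.5)/k-.5+x,(p[1]+.5)/k-.5+y)
T=lambda p,z:onz(t,f(190,255,8,p),z)
S=lambda p,z:onz(s,f(240,275,8,(p[0]-384,p[1])),z)
P=lambda p,z:onz(s,f(305,195,6,p),z)
print("top rim FL FR / lip BL BR z=.07");[print(T(p,.07)) for p in [(55,300),(220,378),(178,33),(328,103),(160,82),(300,135)]]
print("scene lip BL BR, rim back L R, front L R");[print(S(p,.07)) for p in [(472,58),(625,58),(478,97),(610,97),(445,312)]]
print(" bottom front L,R z=0");[print(S(p,0)) for p in[(470,382),(614,382)]];print(T((220,378),0),T((55,300),0))
print("rail ends, slot");R=[P(p,.14) for p in [(163,285),(617,217),(379,254),(401,249)]];[print(p) for p in R]
d=R[0]-R[1];print("len",np.linalg.norm(d),"yaw of y",np.degrees(np.arctan2(d[1],d[0]))-90, (R[0]+R[1])/2)
print("panel top corners");A=[P(p,.16) for p in [(65,240),(718,143)]];print(A,np.linalg.norm(A[0]-A[1]),np.degrees(np.arctan2(*(A[0]-A[1])[1::-1]))-90,sum(A)/2)
Q=lambda p,z:onz(t,f(280,215,5,p),z)
print("top view rail ends", Q((117,188),.14),Q((522,263),.14))
print("top panel corners", Q((38,140),.16),Q((648,258),.16))
for n,c in(("t",t),("s",s)):
  h=cv2.cvtColor(c["frame"],cv2.COLOR_RGB2HSV); 
for p,q,z in[((180,231),(213,262),.106),((254,221),(277,237),.072),((456,204),(434,165),.165)]: print(onz(t,p,z),onz(s,q,z))
```

```text
top rim FL FR / lip BL BR z=.07
[0.4593 0.3557 0.07  ]
[0.4328 0.2961 0.07  ]
[0.555  0.3166 0.07  ]
[0.5305 0.262  0.07  ]
[0.5373 0.3222 0.07  ]
[0.519  0.2715 0.07  ]
scene lip BL BR, rim back L R, front L R
[0.5524 0.3191 0.07  ]
[0.5321 0.2661 0.07  ]
[0.5363 0.3215 0.07  ]
[0.5189 0.276  0.07  ]
[0.4596 0.356  0.07  ]
 bottom front L,R z=0
[0.4597 0.3572 0.    ]
[0.4404 0.307  0.    ]
[0.4385 0.3089 0.    ] [0.4663 0.3714 0.    ]
rail ends, slot
[0.5554 0.0601 0.14  ]
[ 0.5108 -0.1661  0.14  ]
[ 0.5337 -0.0462  0.14  ]
[ 0.5324 -0.0575  0.14  ]
len 0.23059330788761853 yaw of y -11.143555507271003 [ 0.5331 -0.053   0.14  ]
panel top corners
[array([0.5853, 0.1   , 0.16  ]), array([ 0.5218, -0.2243,  0.16  ])] 0.3304487666331089 -11.071793772464758 [ 0.5535 -0.0622  0.16  ]
top view rail ends [0.564 0.056 0.14 ] [ 0.5252 -0.1631  0.14  ]
top panel corners [0.5861 0.0983 0.16  ] [ 0.5255 -0.2277  0.16  ]
[0.6268 0.4035 0.106 ] [0.636  0.4048 0.106 ]
[0.666  0.1996 0.072 ] [0.6714 0.1982 0.072 ]
[ 0.6976 -0.3604  0.165 ] [ 0.6925 -0.3488  0.165 ]
```

```bash
cat >> h.py <<'E'
from scipy.spatial.transform import Rotation as Ro
def plan(p,yaw):  # p: target TCP; yaw: world heading of bin/panel x axis; jaws along its y
    s=r.get_state(); R=Ro.from_euler("xyz",s["eef_rot"],degrees=True).as_matrix()
    dp=1000*R.T@(np.array(p)-s["tcp_pos"])
    y=R.T@[-np.sin(np.radians(yaw)),np.cos(np.radians(yaw)),0]
    tw=np.degrees(np.arctan2(y[2],y[1])); tw=(tw+90)%180-90
    print("t",round(s["time_s"],2),"tcp",s["tcp_pos"],"F",s["contact_force"],"w",round(s["gripper_width"],4),"j6",s["joints"][5]); print("tool x",R[:,0],"y",R[:,1]); print("dp",dp,"twist",tw)
E
python3 - <<'E'
from h import *
plan((.42,-.15,.24),-22); plan((.4895,.3135,.16),-22)
E
```

```text
t 0.3 tcp [ 0.2338 -0.6331  0.2184] F [ 0.2273 -0.189   0.8866] w 0.088 j6 -16.506660803418242
tool x [-0.0002  0.0005 -1.    ] y [-0.3464  0.9381  0.0006]
dp [-21.3659 388.6569 342.0343] twist 42.265529341995574
t 0.3 tcp [ 0.2338 -0.6331  0.2184] F [ 0.2273 -0.189   0.8866] w 0.088 j6 -16.506660803418242
tool x [-0.0002  0.0005 -1.    ] y [-0.3464  0.9381  0.0006]
dp [ 58.8584 799.3462 567.7792] twist 42.265529341995574
```

```bash
python3 -m jog '{"fingers":[1,1,1,1,1],"dp":[[-5,34,30],[-10,68,60],[-15,102,90],[-20,136,120],[-22,170,150]],"twist":[0,0,0,0,0]}' 40
python3 -m jog '{"fingers":[1,1,1,1,1],"dp":[[0,34,30],[0,68,60],[0,102,90],[0,136,120],[0,170,150]],"twist":[4,8,12,16,20]}'
python3 - <<'E'
from h import *
plan((.42,-.05,.24),-22); plan((.4895,.3135,.16),-22)
E
```

```text
time_s: 0.8
tcp_pos: [0.316, -0.4202, 0.2411]
eef_rot: [-35.2, 90.0, -14.9]
contact_force: [1.5, 0.8, 0.3]
gripper_width: 0.0876
time_s: 1.3
tcp_pos: [0.3982, -0.207, 0.2415]
eef_rot: [-7.5, 89.9, -7.4]
contact_force: [0.6, 0.3, 0.5]
gripper_width: 0.0876
t 1.3 tcp [ 0.3982 -0.207   0.2415] F [0.5556 0.3194 0.5354] w 0.0876 j6 -87.75182972969502
tool x [ 0.0016 -0.0002 -1.    ] y [-0.0015  1.     -0.0002]
dp [  1.4695 156.9959  22.0834] twist 22.088612835283982
t 1.3 tcp [ 0.3982 -0.207   0.2415] F [0.5556 0.3194 0.5354] w 0.0876 j6 -87.75182972969502
tool x [ 0.0016 -0.0002 -1.    ] y [-0.0015  1.     -0.0002]
dp [ 81.5038 520.4044  92.021 ] twist 22.088612835283982
```

```bash
python3 -m jog '{"fingers":[1,1,1,1,1],"dp":[[0,20,5],[0,40,10],[0,60,15],[0,80,20],[0,100,25]],"twist":[-8,-16,-24,-32,-40]}'
python3 - <<'E'
from h import *
plan((.46,.10,.24),-22)
E
```

```text
time_s: 1.8
tcp_pos: [0.423, -0.1061, 0.2417]
eef_rot: [-41.5, 89.9, -1.1]
contact_force: [0.9, -0.4, 0.0]
gripper_width: 0.0877
t 1.8 tcp [ 0.423  -0.1061  0.2417] F [ 0.9252 -0.3648  0.0155] w 0.0877 j6 -61.621079004687566
tool x [ 0.002 -0.    -1.   ] y [-0.6485  0.7612 -0.0014]
dp [  1.7209 132.9158 161.7722] twist 62.42701962853317
```

```bash
python3 -m jog '{"fingers":[1,1,1,1,1],"dp":[[0,26,32],[0,53,65],[0,80,97],[0,106,129],[0,133,162]],"twist":[-8,-16,-24,-32,-40]}'
python3 -m jog '{"fingers":[1,1,1,1,1],"dp":[[0,0,0],[0,0,0],[0,0,0],[0,0,0],[0,0,0]],"twist":[-8,-16,-24,-32,-40]}'
python3 -m jog '{"fingers":[1,1,1,1,1],"dp":[[0,0,0],[0,0,0],[0,0,0],[0,0,0],[0,0,0]],"twist":[-8,-16,-24,-32,-38]}'
python3 - <<'E'
from h import *
plan((.4895,.3135,.16),-22)
E
```

```text
time_s: 2.3
tcp_pos: [0.46, 0.1019, 0.2421]
eef_rot: [-70.7, 89.8, 10.0]
contact_force: [0.8, 0.2, 0.1]
gripper_width: 0.0878
time_s: 2.8
tcp_pos: [0.46, 0.102, 0.2422]
eef_rot: [-108.9, 89.8, 12.3]
contact_force: [0.0, -0.7, 0.5]
gripper_width: 0.0878
time_s: 3.3
tcp_pos: [0.4599, 0.102, 0.2423]
eef_rot: [-145.3, 89.8, 14.2]
contact_force: [0.2, 0.4, 0.6]
gripper_width: 0.0876
t 3.3 tcp [0.4599 0.102  0.2423] F [0.1737 0.3548 0.5556] w 0.0876 j6 32.805790286545665
tool x [ 0.0031  0.0008 -1.    ] y [-0.3514 -0.9362 -0.0018]
dp [  82.5165 -208.2823   46.8218] twist 1.426479872058735
```

```bash
python3 -m jog '{"fingers":[1,1,1,1,1],"dp":[[10,-45,10],[25,-90,20],[45,-135,30],[65,-180,40],[82,-208,47]],"twist":[0,0,1,1,1.4]}'
python3 -m jog '{"fingers":[1,1,1,1,1],"dp":[[0,0,0],[0,0,0],[0,0,0],[0,0,0],[0,0,0]],"twist":[0,0,0,0,0]}'
python3 - <<'E'
from h import *
plan((.4895,.3135,.053),-22)
t=r.capture("top");s=r.capture("scene")
cv2.imwrite("pics/d.png",np.hstack([crop(t,180,235,65,80,6),crop(s,230,250,65,80,6)]))
E
```

```text
time_s: 3.8
tcp_pos: [0.4893, 0.316, 0.1594]
eef_rot: [-143.3, 89.8, 14.8]
contact_force: [-0.2, 0.2, -0.3]
gripper_width: 0.0876
time_s: 4.3
tcp_pos: [0.4896, 0.3154, 0.1605]
eef_rot: [-131.8, 89.7, 26.2]
contact_force: [-0.3, 0.2, -0.3]
gripper_width: 0.0877
t 4.3 tcp [0.4896 0.3154 0.1605] F [-0.3132  0.1573 -0.2688] w 0.0877 j6 15.866277763505895
tool x [ 0.0043  0.0021 -1.    ] y [-0.374  -0.9274 -0.0036]
dp [107.4466   2.2327  -0.2471] twist 0.03794001854458884
```

View pics/d.png

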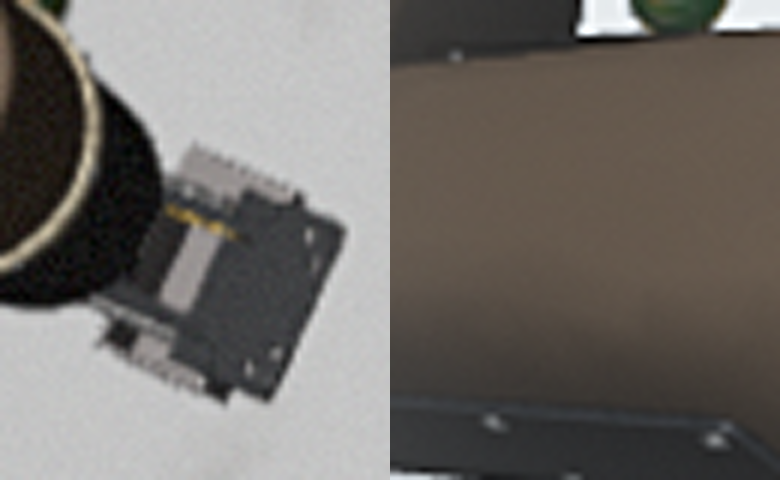

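The gripper straddles the bin squarely in the top view (bin at crop (190,280)); the scene camera is blocked by the arm. I'll descend and close.

```bash
python3 -m jog '{"fingers":[1,1,1,1,1],"dp":[[20,2,0],[40,2,0],[60,2,0],[75,2,0],[90,2,0]],"twist":[0,0,0,0,0]}' 30
python3 -m jog '{"fingers":[1,1,1,1,1],"dp":[[5,0,0],[10,0,0],[15,0,0],[17,0,0],[17,0,0]],"twist":[0,0,0,0,0]}'
python3 -m jog '{"fingers":[0.7,0.6,0.5,0.5,0.5],"dp":[[0,0,0],[0,0,0],[0,0,0],[0,0,0],[0,0,0]],"twist":[0,0,0,0,0]}' 30
python3 -m jog '{"fingers":[0.5,0.5,0.5,0.5,0.5],"dp":[[0,0,0],[0,0,0],[0,0,0],[0,0,0],[0,0,0]],"twist":[0,0,0,0,0]}'
```

```text
time_s: 4.9
tcp_pos: [0.4893, 0.3136, 0.0698]
eef_rot: [-131.5, 89.7, 26.6]
contact_force: [-0.7, 0.4, 0.1]
gripper_width: 0.0878
time_s: 5.4
tcp_pos: [0.4894, 0.3137, 0.053]
eef_rot: [-130.4, 89.7, 27.6]
contact_force: [0.3, -0.1, 0.1]
gripper_width: 0.0874
time_s: 5.9
tcp_pos: [0.4897, 0.3141, 0.0532]
eef_rot: [-127.3, 89.7, 30.7]
contact_force: [0.7, 1.7, 1.4]
gripper_width: 0.0554
time_s: 6.4
tcp_pos: [0.4897, 0.3141, 0.0532]
eef_rot: [-127.7, 89.7, 30.4]
contact_force: [0.1, 0.4, 0.3]
gripper_width: 0.0556
```

```bash
python3 -m jog '{"fingers":[0.5,0.5,0.5,0.5,0.5],"dp":[[-10,0,0],[-35,0,0],[-70,0,0],[-105,0,0],[-140,0,0]],"twist":[0,0,0,0,0]}'
python3 - <<'E'
from h import *
plan((.474,-.0414,.20),-11.1)
t=r.capture("top");s=r.capture("scene")
E
```

```text
time_s: 6.9
tcp_pos: [0.4885, 0.3131, 0.1949]
eef_rot: [-128.1, 89.7, 30.0]
contact_force: [0.4, 0.5, -2.5]
gripper_width: 0.0555
t 6.9 tcp [0.4885 0.3131 0.1949] F [ 0.4316  0.5437 -2.4893] w 0.0555 j6 15.925852278082008
tool x [ 0.0044  0.0025 -1.    ] y [-0.3743 -0.9273 -0.004 ]
dp [  -6.0857  334.1515 -119.2801] twist -10.879272508291137
```

```bash
python3 -m jog '{"fingers":[0.5,0.5,0.5,0.5,0.5],"dp":[[-6,20,-7],[-6,55,-20],[-6,95,-34],[-6,135,-48],[-6,175,-62]],"twist":[0,0,0,0,0]}'
python3 -m jog '{"fingers":[0.5,0.5,0.5,0.5,0.5],"dp":[[0,40,-14],[0,80,-28],[0,120,-42],[0,145,-52],[0,158,-57]],"twist":[-2,-4,-6,-8,-10.9]}'
python3 -m jog '{"fingers":[0.5,0.5,0.5,0.5,0.5],"dp":[[0,0,0],[0,0,0],[0,0,0],[0,0,0],[0,0,0]],"twist":[0,0,0,0,0]}'
python3 - <<'E'
from h import *
plan((.484,-.0434,.20),-11.1)
t=r.capture("top");s=r.capture("scene")
x=r.get_state()["tcp_pos"]
cv2.imwrite("pics/e.png",np.hstack([crop(t,280,205,90,100,4),crop(s,320,180,105,100,4)]))
E
```

```text
time_s: 7.5
tcp_pos: [0.4818, 0.1274, 0.2031]
eef_rot: [-119.5, 89.2, 38.6]
contact_force: [1.1, -0.2, -2.8]
gripper_width: 0.0557
time_s: 8.0
tcp_pos: [0.4741, -0.0432, 0.2012]
eef_rot: [-126.8, 89.3, 42.1]
contact_force: [-0.4, -0.1, -2.4]
gripper_width: 0.0557
time_s: 8.5
tcp_pos: [0.4742, -0.0425, 0.2012]
eef_rot: [-126.7, 89.3, 42.2]
contact_force: [0.4, -0.2, -3.1]
gripper_width: 0.0556
t 8.5 tcp [ 0.4742 -0.0425  0.2012] F [ 0.3658 -0.1639 -3.1308] w 0.0556 j6 60.746220411067405
tool x [ 0.0088  0.008  -0.9999] y [-0.191  -0.9815 -0.0096]
dp [ 1.3235 -1.0288 -9.7953] twist 0.08420928624997259
```

View pics/e.png

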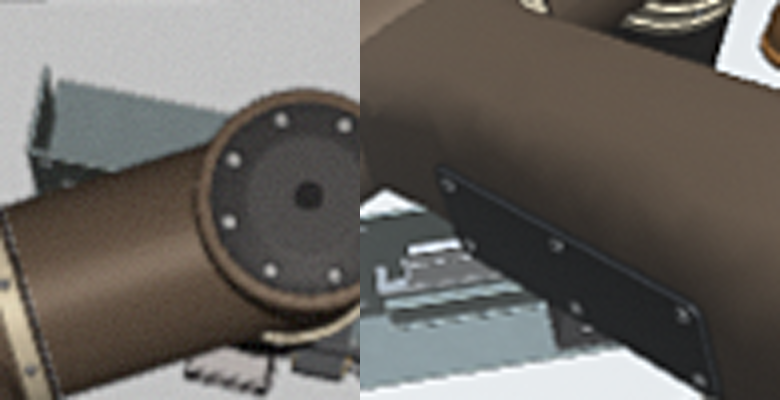

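The arm hides the bin from both cameras here, so I'll go by touch. First lower so the flange is above the rail and the back wall is in front of it, then creep forward to touch.

```bash
python3 -m jog '{"fingers":[0.5,0.5,0.5,0.5,0.5],"dp":[[6,-1,0],[14,-2,0],[22,-2,0],[30,-2,0],[36,-2,0]],"twist":[0,0,0,0,0]}' 20
python3 -m jog '{"fingers":[0.5,0.5,0.5,0.5,0.5],"dp":[[0,0,-1],[0,0,-2],[0,0,-3],[0,0,-4],[0,0,-5]],"twist":[0,0,0,0,0]}'
python3 -m jog '{"fingers":[0.5,0.5,0.5,0.5,0.5],"dp":[[0,0,-0.5],[0,0,-1],[0,0,-1.5],[0,0,-2],[0,0,-2]],"twist":[0,0,0,0,0]}'
python3 -c "
from h import *
plan((.484,-.0423,.165),-11.1)"
```

```text
time_s: 9.1
tcp_pos: [0.4744, -0.0405, 0.1641]
eef_rot: [-123.5, 89.4, 45.5]
contact_force: [0.3, -0.7, -2.4]
gripper_width: 0.0558
time_s: 9.6
tcp_pos: [0.4796, -0.0415, 0.1644]
eef_rot: [-125.1, 89.3, 43.9]
contact_force: [-0.2, 1.0, -2.2]
gripper_width: 0.0557
time_s: 10.1
tcp_pos: [0.4817, -0.0419, 0.1644]
eef_rot: [-125.3, 89.4, 43.7]
contact_force: [-0.4, -0.9, -2.3]
gripper_width: 0.0555
t 10.1 tcp [ 0.4817 -0.0419  0.1644] F [-0.3629 -0.8561 -2.3201] w 0.0555 j6 60.99527500145134
tool x [ 0.0082  0.0078 -0.9999] y [-0.1912 -0.9815 -0.0093]
dp [-0.5466 -0.0655 -2.386 ] twist 0.07136464111943042
```

```bash
for i in 1 2; do :; done; python3 -m jog '{"fingers":[0.5,0.5,0.5,0.5,0.5],"dp":[[0,0,-0.5],[0,0,-1],[0,0,-1.5],[0,0,-1.5],[0,0,-1.5]],"twist":[0,0,0,0,0]}'
python3 -m jog '{"fingers":[0.5,0.5,0.5,0.5,0.5],"dp":[[0,0,-0.5],[0,0,-1],[0,0,-1.5],[0,0,-1.5],[0,0,-1.5]],"twist":[0,0,0,0,0]}'
```

```text
time_s: 10.6
tcp_pos: [0.4831, -0.0422, 0.1644]
eef_rot: [-125.0, 89.4, 43.9]
contact_force: [0.4, 0.3, -1.8]
gripper_width: 0.0558
time_s: 11.1
tcp_pos: [0.4846, -0.0425, 0.1644]
eef_rot: [-125.0, 89.4, 44.0]
contact_force: [-0.2, -0.5, -2.0]
gripper_width: 0.0556
```

```bash
python3 -m jog '{"fingers":[0.5,0.5,0.5,0.5,0.5],"dp":[[0,0,-0.5],[0,0,-1],[0,0,-1.5],[0,0,-1.5],[0,0,-1.5]],"twist":[0,0,0,0,0]}'
```

```text
time_s: 11.6
tcp_pos: [0.4861, -0.0428, 0.1644]
eef_rot: [-124.8, 89.4, 44.1]
contact_force: [0.2, -0.2, -2.5]
gripper_width: 0.0555
```

```bash
python3 -m jog '{"fingers":[0.5,0.5,0.5,0.5,0.5],"dp":[[0,0,-0.5],[0,0,-1],[0,0,-1.5],[0,0,-1.5],[0,0,-1.5]],"twist":[0,0,0,0,0]}'
```

```text
time_s: 12.1
tcp_pos: [0.4874, -0.0431, 0.1644]
eef_rot: [-124.0, 89.4, 44.9]
contact_force: [-1.0, 0.7, -2.2]
gripper_width: 0.0557
```

```bash
python3 -m jog '{"fingers":[0.5,0.5,0.5,0.5,0.5],"dp":[[0,0,-0.5],[0,0,-1],[0,0,-1.5],[0,0,-1.5],[0,0,-1.5]],"twist":[0,0,0,0,0]}'
```

```text
time_s: 12.6
tcp_pos: [0.488, -0.0434, 0.1641]
eef_rot: [-116.7, 89.4, 52.3]
contact_force: [-5.3, 1.3, 1.2]
gripper_width: 0.0559
```

Touch is felt (5 N) at TCP x≈0.4873. I'll back off about 2.3 mm to centre the gap over the rail and lower.

```bash
python3 -m jog '{"fingers":[0.5,0.5,0.5,0.5,0.5],"dp":[[0,0,1],[0,0,2],[0,0,2.3],[0,0,2.3],[0,0,2.3]],"twist":[0,0,0,0,0]}'
python3 -m jog '{"fingers":[0.5,0.5,0.5,0.5,0.5],"dp":[[2,0,0],[4,0,0],[6,0,0],[8,0,0],[10,0,0]],"twist":[0,0,0,0,0]}'
```

```text
time_s: 13.1
tcp_pos: [0.4859, -0.0429, 0.1642]
eef_rot: [-118.0, 89.4, 50.9]
contact_force: [-0.2, -0.2, -2.6]
gripper_width: 0.0555
time_s: 13.6
tcp_pos: [0.4859, -0.0429, 0.1539]
eef_rot: [-117.6, 89.4, 51.3]
contact_force: [-0.7, -0.4, -2.8]
gripper_width: 0.0556
```

```bash
python3 -m jog '{"fingers":[0.5,0.5,0.5,0.5,0.5],"dp":[[1,0,0],[2,0,0],[3,0,0],[4,0,0],[5,0,0]],"twist":[0,0,0,0,0]}'
```

```text
time_s: 14.1
tcp_pos: [0.486, -0.0428, 0.1489]
eef_rot: [-118.2, 89.4, 50.8]
contact_force: [-0.3, -0.4, -3.2]
gripper_width: 0.0556
```

```bash
python3 -m jog '{"fingers":[0.5,0.5,0.5,0.5,0.5],"dp":[[1,0,0.2],[2,0,0.4],[3,0,0.5],[4,0,0.5],[5,0,0.5]],"twist":[0,0,0,0,0]}'
```

```text
time_s: 14.6
tcp_pos: [0.4856, -0.0427, 0.1438]
eef_rot: [-118.3, 89.4, 50.7]
contact_force: [0.2, -0.1, -2.7]
gripper_width: 0.0563
```

```bash
python3 -m jog '{"fingers":[0.5,0.5,0.5,0.5,0.5],"dp":[[1,0,0],[2,0,0],[3,0,0],[3,0,0],[3,0,0]],"twist":[0,0,0,0,0]}'
```

```text
time_s: 15.1
tcp_pos: [0.4855, -0.0427, 0.1408]
eef_rot: [-118.0, 89.4, 51.0]
contact_force: [-0.2, 0.4, -1.5]
gripper_width: 0.0562
```

```bash
python3 -m jog '{"fingers":[0.5,0.5,0.5,0.5,0.5],"dp":[[0.5,0,0],[1,0,0],[1.5,0,0],[2,0,0],[2,0,0]],"twist":[0,0,0,0,0]}'
```

```text
time_s: 15.6
tcp_pos: [0.4855, -0.0427, 0.1387]
eef_rot: [-117.6, 89.4, 51.4]
contact_force: [-0.1, -0.2, -2.6]
gripper_width: 0.0559
```

```bash
python3 -m jog '{"fingers":[0.5,0.5,0.5,0.5,0.5],"dp":[[0.5,0,0],[1,0,0],[1.5,0,0],[1.5,0,0],[1.5,0,0]],"twist":[0,0,0,0,0]}'
```

```text
time_s: 16.1
tcp_pos: [0.4855, -0.0427, 0.1372]
eef_rot: [-117.5, 89.4, 51.4]
contact_force: [0.2, -0.6, -3.1]
gripper_width: 0.0556
```

```bash
python3 -m jog '{"fingers":[0.5,0.5,0.5,0.5,0.5],"dp":[[0.5,0,0],[1,0,0],[1.5,0,0],[1.5,0,0],[1.5,0,0]],"twist":[0,0,0,0,0]}'
```

```text
time_s: 16.6
tcp_pos: [0.4855, -0.0427, 0.1357]
eef_rot: [-117.1, 89.4, 51.9]
contact_force: [-0.7, 0.1, -3.1]
gripper_width: 0.0558
```

```bash
python3 -m jog '{"fingers":[0.5,0.5,0.5,0.5,0.5],"dp":[[0.5,0,0],[1,0,0],[1.5,0,0],[2,0,0],[2,0,0]],"twist":[0,0,0,0,0]}'
```

```text
time_s: 17.1
tcp_pos: [0.4855, -0.0426, 0.1336]
eef_rot: [-116.8, 89.4, 52.1]
contact_force: [-0.3, 0.7, -2.4]
gripper_width: 0.056
```

```bash
python3 -m jog '{"fingers":[0.5,0.5,0.5,0.5,0.5],"dp":[[0.5,0,0],[1,0,0],[1.5,0,0],[2,0,0],[2,0,0]],"twist":[0,0,0,0,0]}'
```

```text
time_s: 17.6
tcp_pos: [0.4855, -0.0426, 0.1315]
eef_rot: [-116.2, 89.4, 52.8]
contact_force: [-0.2, 0.5, -2.4]
gripper_width: 0.0558
```

```bash
python3 -m jog '{"fingers":[0.5,0.5,0.5,0.5,0.5],"dp":[[0.5,0,0],[1,0,0],[1.5,0,0],[2,0,0],[2,0,0]],"twist":[0,0,0,0,0]}'
```

```text
time_s: 18.1
tcp_pos: [0.4854, -0.0426, 0.1294]
eef_rot: [-115.6, 89.5, 53.4]
contact_force: [-0.3, 0.9, -2.8]
gripper_width: 0.0558
```

```bash
python3 -m jog '{"fingers":[0.5,0.5,0.5,0.5,0.5],"dp":[[0.5,0,0],[1,0,0],[1.5,0,0],[1.5,0,0],[1.5,0,0]],"twist":[0,0,0,0,0]}'
```

```text
time_s: 18.6
tcp_pos: [0.4854, -0.0426, 0.1279]
eef_rot: [-115.8, 89.5, 53.2]
contact_force: [0.1, -0.7, -2.0]
gripper_width: 0.0555
```

```bash
python3 -m jog '{"fingers":[0.5,0.5,0.5,0.5,0.5],"dp":[[0.5,0,0],[1,0,0],[1,0,0],[1,0,0],[1,0,0]],"twist":[0,0,0,0,0]}'
```

```text
time_s: 19.1
tcp_pos: [0.4855, -0.0426, 0.127]
eef_rot: [-116.5, 89.5, 52.5]
contact_force: [0.1, 0.1, -2.3]
gripper_width: 0.0555
```

```bash
python3 -m jog '{"fingers":[0.5,0.5,0.5,0.5,0.5],"dp":[[0.5,0,0],[1,0,0],[1,0,0],[1,0,0],[1,0,0]],"twist":[0,0,0,0,0]}'
```

```text
time_s: 19.6
tcp_pos: [0.4855, -0.0427, 0.1262]
eef_rot: [-117.4, 89.5, 51.6]
contact_force: [-1.9, 0.4, 5.1]
gripper_width: 0.0558
```

```bash
python3 -m jog '{"fingers":[0.5,0.5,0.5,0.5,0.5],"dp":[[0.5,0,0],[1,0,0],[1,0,0],[1,0,0],[1,0,0]],"twist":[0,0,0,0,0]}'
```

```text
time_s: 20.1
tcp_pos: [0.4853, -0.0429, 0.1257]
eef_rot: [-118.6, 89.5, 50.4]
contact_force: [-4.2, -0.3, 9.1]
gripper_width: 0.0558
```

Lip contact came at the expected height (TCP 0.1268, lip ≈0.140). I'll relieve the load, open and retreat upwards.

```bash
python3 -m jog '{"fingers":[0.5,0.5,0.5,0.5,0.5],"dp":[[-0.4,0,0],[-0.6,0,0],[-0.6,0,0],[-0.6,0,0],[-0.6,0,0]],"twist":[0,0,0,0,0]}' 5
python3 -m jog '{"fingers":[0.68,0.75,0.8,0.9,1],"dp":[[0,0,0],[0,0,0],[0,0,0],[0,0,0],[0,0,0]],"twist":[0,0,0,0,0]}'
python3 -m jog '{"fingers":[1,1,1,1,1],"dp":[[0,0,0],[0,0,0],[0,0,0],[0,0,0],[0,0,0]],"twist":[0,0,0,0,0]}'
```

```text
time_s: 20.6
tcp_pos: [0.4854, -0.0428, 0.1261]
eef_rot: [-117.8, 89.5, 51.2]
contact_force: [-0.2, 0.1, -2.9]
gripper_width: 0.0559
time_s: 21.1
tcp_pos: [0.4854, -0.0428, 0.1262]
eef_rot: [-118.5, 89.5, 50.5]
contact_force: [-0.6, -0.5, -0.7]
gripper_width: 0.0807
time_s: 21.6
tcp_pos: [0.4854, -0.0429, 0.1262]
eef_rot: [-118.4, 89.5, 50.6]
contact_force: [-0.2, -0.2, 0.1]
gripper_width: 0.0877
```

```bash
python3 -m jog '{"fingers":[1,1,1,1,1],"dp":[[-5,0,0],[-15,0,0],[-30,0,0],[-50,0,0],[-70,0,0]],"twist":[0,0,0,0,0]}'
python3 -m jog '{"fingers":[1,1,1,1,1],"dp":[[-20,0,0],[-40,0,0],[-60,0,0],[-80,0,0],[-100,0,0]],"twist":[0,0,0,0,0]}'
python3 -m jog '{"fingers":[1,1,1,1,1],"dp":[[0,-40,0],[0,-80,0],[0,-120,0],[0,-160,0],[0,-200,0]],"twist":[0,0,0,0,0]}'
python3 -m jog '{"fingers":[1,1,1,1,1],"dp":[[0,-40,0],[0,-80,0],[0,-120,0],[0,-120,0],[0,-120,0]],"twist":[0,0,0,0,0]}'
python3 - <<'E'
from h import *
t=r.capture("top");s=r.capture("scene")
cv2.imwrite("pics/f.png",np.hstack([crop(t,280,205,90,100,4),crop(s,320,180,105,100,4)]))
E
```

```text
time_s: 22.1
tcp_pos: [0.485, -0.0434, 0.1978]
eef_rot: [-120.8, 89.5, 48.2]
contact_force: [0.4, -0.4, 0.7]
gripper_width: 0.0876
time_s: 22.6
tcp_pos: [0.4843, -0.0442, 0.2997]
eef_rot: [-124.7, 89.4, 44.3]
contact_force: [0.1, 0.0, -0.8]
gripper_width: 0.0876
time_s: 23.1
tcp_pos: [0.5224, 0.1536, 0.3027]
eef_rot: [-126.4, 89.3, 42.6]
contact_force: [0.5, 0.5, 0.6]
gripper_width: 0.0875
time_s: 23.6
tcp_pos: [0.5452, 0.2722, 0.304]
eef_rot: [-127.1, 89.4, 42.0]
contact_force: [0.3, 0.1, 0.3]
gripper_width: 0.0876
```

View pics/f.png

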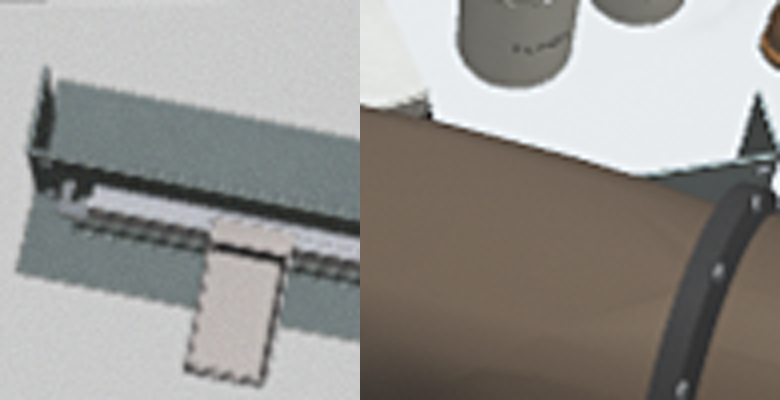

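The top view shows the bin on the rail at crop (240,300), square to it and with the lip over the rail. The arm blocks the scene view. The lip came to rest at the fully-home height, 12 mm below where the rib would have stopped on a plain edge, so I'm handing in.

```bash
python3 -c "
from plant import r
print(r.close_job(), r.get_state()['time_s'])"
```

```text
the job is handed in; nothing more can be done
the job is handed in; nothing more can be done
```

The small grey bin is hanging on the upper rail, released, and the job was handed in about 24 s into the 64 s allowed. No verdict is reported, so what follows is from my own checks.

- **How it went:** I measured the bin, rail and slot in both cameras, gripped the bin by its side walls and touched its back wall lightly to the rail (about 5 N) to set the distance. I then lowered it slowly with the flange behind the rail. The rib went straight into the slot, so I did not need to feel along the rail.
- **Height:** the lip met the rail at an estimated 0.140 m, the fully-home height. A rib still on the plain edge would have stopped it near 0.152 m, and nothing resisted there. The largest force at the wrist sensor in any reading was about 12 N, against the bin's weight.
- **After release:** the force reading on the empty gripper was about zero, and the top view shows the bin on the rail and square to it.
- **Not checked:** the arm blocked the scene camera at the end, so the final height comes from force and arm position rather than a picture. I also did not re-measure the jar, tin and mill. The arm passed above them and I saw no unexpected contact force.

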